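Sort the gauge fittings and present the blind cap hole-up

TASK

Clear the mixed pressure fittings for the leak test: set the plain coupling and the threaded plug down, without dropping them, each in the bin that already holds one of its kind. Then pick up the eight-sided blind cap, find which end has its blind hole, turn it hole-up and finish while still holding it level and still, in the gripper alone, about 15 cm above the bench, so that I can drop its sealing washer in. Leave the gauge, the blue detector, the spanner and the washer dish where they are.

Things in the scene. Friction and masses are not known exactly. Their poses are not given: they have to be found in the camera images.
- cap: Steel blind cap: eight-sided bar, 48 mm across flats, 42 mm long, 0.42 kg, alike outside at both ends; one end has a round blind hole, the other is solid and flat. Starts lying on a flat, axis level, pointing anywhere. Origin: its middle, on the axis (24 mm up when lying, 21 mm when standing on an end). x runs along the axis, out of the hole: hole-up is x up. y, z square to flats.
- cap_mouth (a point): Centre of the mouth of the cap's hole, 21 mm from the cap's origin along its x. Hole 34 mm wide, 28 mm deep, 7 mm wall, 14 mm floor. The cap balances on its axis 3 mm from its origin towards the solid end: let go with an edge of the solid end on the bench and the hole raised 45 degrees or more, it tips upright onto the solid end by itself.
- coupling: Plain steel coupling: a round tube 36 mm across and 42 mm tall, open at both ends (24 mm bore), about 0.17 kg, standing upright on the bench. Origin: centre of its lower end, z up along the tube.
- plug: Steel plug standing on its head: six-sided head 30 mm across flats (35 mm across corners) and 10 mm thick below, round threaded stub 22 mm across rising from it to 42 mm, about 0.14 kg. Origin: centre of the head's underside, z up along the stub.
- bin_couplings: Open grey plastic bin fixed on the bench, outside 150 (x) by 130 (y) by 40 mm high, walls and floor 5 mm. One loose coupling like the other already stands in it, 45 mm from the centre towards the bin's -x end; the +x half is free. Origin: centre of its underside, z up. The two bins look alike but for what stands in them; either may be on the left or the right.
- bin_plugs: The other bin, the same in every size; it already holds one loose plug, standing on its head 45 mm from the bin's centre towards the bin's -x end. Origin: centre of its underside, z up.
- gauge: Bystander: cream dial pressure gauge lying on its back, 106 mm across, 49 mm high, its steel stem sticking out to 92 mm from the centre along its x. Loose. Origin: centre of its back, on the bench.
- detector: Bystander: blue portable gas detector lying on the bench, 70 mm (x) by 185 mm (y), 61 mm high, with short fittings to 118 mm at its +y end. Loose. Origin: centre of its underside.
- spanner: Bystander: steel spanner 190 mm long lying flat along its x. Loose. Origin: its middle, underside.
- washer_dish: Bystander: small aluminium dish with copper washers, 72 mm across the rim, 22 mm high. Loose. Origin: centre of its underside.

How it is judged:
By the outcome, as a careful person would: the job done as asked, in the order asked, and still so for the second after the job is handed in, while the arm keeps its last pose, push and grip.
It also fails if it takes over 70 s, if anything falls off the work surface, if the arm or the gripper's body presses on something with over 40 N, if the wrist force passes 120 N, or if a joint passes its speed limit or range.

ROBOT

A 7-joint arm with a two-finger parallel gripper is mounted at the origin on the work surface. World frame = base frame: x ahead of the robot, y to its left, z up, the work surface at z = 0. Lengths are in m, angles in rad, forces in N, time in s.
With the tool pointing down it reaches from about 0.35 to 0.9 m from the base axis. Payload 8.1 kg.
Tool frame: the origin (TCP) lies at the very end of the fingers, on their centre line; the grasp point (between the pads) lies 19 mm behind it (ctrl.grasp_offset is the distance from the TCP to the grasp point, in m); z points along the fingers, y is the line along which they close (so a half turn about z gives the same grasp; the last joint's range is limited). The gripper opens to 85 mm and grips with 20 to 120 N. Pads are 22 mm wide; open, the fingers measure 114 mm over their backs; the gripper's body (76 mm by 85 mm) begins 54 mm behind the grasp point. The pads swing forward as they close: fully open they stand 13 mm farther back than shut.
Start: joints at [-1.327, 0.434, 0.025, 1.573, -0.012, 1.134, -0.075], TCP at [0.212, 0.588, 0.231] pointing down, gripper open.
Joint ranges: [-2.62, 2.62], [-0.44, 2.09], [-1.27, 1.32], [0.08, 2.57], [-1.32, 4.46], [0.12, 2], [-2.74, 2.74]. Speed limits (rad/s): [2.22, 2.22, 3.01, 3.01, 3.14, 3.14, 3.14].

INTERFACE

Orientations are given as a 3x3 rotation matrix whose columns are the frame's x, y, z axes.
In Python, from workcell import ctrl gives the robot as it stands. The module is installed in compiled form; this text tells all that it offers.
- The arm moves only by the tool drive_tool, never from a script. Its argument "series" is a list of rows, each an object of numbers: "dx", "dy", "dz": the shift along the tool's x, y, z in mm; "rx", "ry", "rz": the turn, a rotation vector about the tool's x, y, z in rad; "jaw": the closure, from -1 (fully open) to 1 (shut), so that 0 is half open. In form: [{"dx": .., "dy": .., "dz": .., "rx": .., "ry": .., "rz": .., "jaw": ..}, ...]. A call has 1 to 10 rows; each row is the pose to reach, as a shift and turn from the pose commanded when the call began, along the tool's axes at that moment; what a row does not reach only later rows make up. A row lasts 1/12 s, in which the tool goes at most 41.7 mm and 7.16 degrees, less where a joint would pass 70% of its speed; a pose out of reach is approached as far as the arm can. A call with a gripper value outside its range is refused whole. The fingers move at their own pace and stop on an object; "squeeze" is the grip in N (left out, the last holds). Time passes only in rows, so rows that repeat a pose let the fingers close. It gives the time, the measured TCP pose, the force, the opening and the grip force at its end, in the units of the state.
- ctrl.sense(): the state, without advancing time (a new reading comes with each control period).
- ctrl.camera(name): name is "scene" or "top" or "wrist"; returns a dict with "img" (420x560x3 uint8, red, green, blue), "z_map" (420x560 float32, m along the optical axis (not along the pixel's ray), 0 where there is no reading), "intrinsics" (3x3 intrinsics, pixels), "R" (3x3) and "t" (3): a world point X has camera coordinates R X + t. Camera axes: x right, y down, z forward; pixel columns grow to the right and rows downward; lengths in m; the calibration is good to about 2 mm. The wrist camera is an equidistant fisheye: a pixel r from the principal point sees the ray r / f radians off the axis. A picture is of the moment at which its call begins.
- ctrl.sign_off(): hands the job in; it is judged then, once.
The state is a dict: "time": time; "qpos": joint angles; "joint_velocities": joint speeds; "effort": joint torques, N m; "position": TCP position; "ee_rot": TCP orientation; "force": force on the tool from outside, world axes, zero at the start; "torque": the same for the moment, N m; "opening": opening from 0.0 (shut) to 1.0 (fully open); "grip_force": force on a finger pad.
Only numpy, scipy, OpenCV 4.12 (cv2) and the standard library are available. Lean on these libraries where they do the work, as an engineer would, in place of code of your own. Each camera call takes 0.05 s, during which the arm holds its last target. There are 200 camera calls.

## Working session

There is one attempt and no reset: what is moved stays moved. The work goes in short steps, Python scripts to look and compute and a tool call to move; the robot and the scene stay as the last step left them, time stands still between calls to the robot, and variables do not carry over. Pictures are saved under pics/ and viewed, at most 10 in all, crops included, and the job is handed in when it is done.

Besides the shell and the picture viewer there is one more tool, called after "Call:" as name([rows], argument=value, ...), one row to a line, values as JSON. drive_tool: Moves the arm, as the interface text tells. Its arguments: {"type":"object","properties":{"series":{"type":"array"},"squeeze":{"type":"number"}},"required":["series"]}

```bash
mkdir -p pics
cat > h.py <<'E'
import numpy as np, cv2
from workcell import ctrl
def look(name,png=None):
    c=ctrl.camera(name)
    if png: cv2.imwrite('pics/'+png,c['img'][:,:,::-1])
    np.savez('last_%s.npz'%name,**{k:np.asarray(c[k]) for k in('img','z_map','intrinsics','R','t')})
    return c
def load(name): return dict(np.load('last_%s.npz'%name))
def cloud(c,fish=False):
    K,R,t=c['intrinsics'],c['R'],c['t']; z=c['z_map']
    v,u=np.mgrid[:z.shape[0],:z.shape[1]]
    a=(u-K[0,2])/K[0,0]; b=(v-K[1,2])/K[1,1]
    if fish:
        r=np.hypot(a,b)+1e-9; s=np.tan(np.clip(r,0,1.4))/r; a,b=a*s,b*s
    P=np.stack([a*z,b*z,z],-1)
    X=(P-t)@R      # R^T (P-t)
    X[z<=0]=np.nan
    return X
def st():
    s=ctrl.sense(); print('t',round(s['time'],2),'p',np.round(s['position'],4),'F',np.round(s['force'],1),'op',round(float(s['opening']),3),'g',round(float(s['grip_force']),1)); print(np.round(s['ee_rot'],3).tolist(),np.round(s['qpos'],2)); return s
E
python3 - <<'E'
from h import *
st()
for n in('top','scene'):
    c=look(n,n+'0.png'); print(n,np.round(c['t'],3),np.round(-c['R'].T@c['t'],3),c['intrinsics'][0,0])
    X=cloud(c); print(np.nanpercentile(X[...,2],[1,50,99]))
E
```

```text
t 0.0 p [0.2123 0.5873 0.2305] F [-0.3 -0.4  0.3] op 0.998 g 0.0
[[-0.94, 0.34, -0.0], [0.34, 0.94, -0.002], [-0.0, -0.002, -1.0]] [-1.33  0.44  0.02  1.57 -0.01  1.13 -0.08]
top [0.083 0.608 0.813] [0.423 0.017 0.926] 422.7356702109495
[-7.57637148e-01 -4.21602384e-07  4.97489603e-02]
scene [ 0.489 -0.213  1.241] [1.016 0.531 0.715] 402.0907214127751
[-7.55459934e-01  2.40797104e-04  3.35646487e-01]
```

View pics/top0.png

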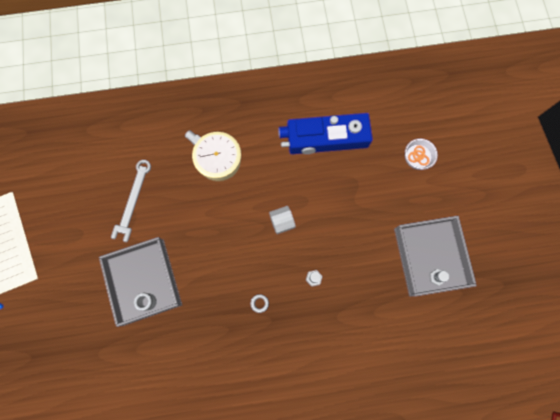

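View pics/scene0.png

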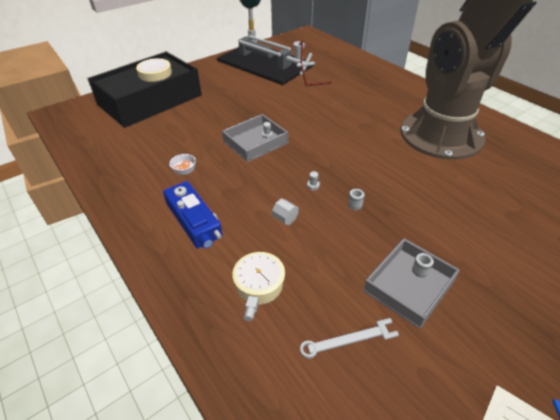

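Top view: coupling at (260,303), plug at (314,278), cap at (282,219). The left bin (140,282) holds the coupling and the right bin (435,256) holds the plug. The spanner is near the left bin; the gauge is at (216,155).

Run:
```python
from h import *
c=load('top'); X=cloud(c)
Z=X[...,2]
img=c['img']
m=((Z>0.008)&(Z<0.2)).astype(np.uint8)
n,l,s,ce=cv2.connectedComponentsWithStats(m)
for i in range(1,n):
    if s[i,4]<60: continue
    k=l==i; P=X[k]; r=cv2.minAreaRect((P[:,:2]*1000).astype(np.float32))
    print('px',np.round(ce[i]),'n',s[i,4],'zmax',np.round(np.percentile(P[:,2],98),4),'rect mm',np.round(r[0],1),np.round(r[1],1),round(r[2],1))
    top=P[P[:,2]>np.percentile(P[:,2],98)-0.006]; rt=cv2.minAreaRect((top[:,:2]*1000).astype(np.float32)); print('    top',np.round(rt[0],1),np.round(rt[1],1),round(rt[2],1))
S=load('scene')['img'][185:235,255:315]; T=img[200:240,262:302]
cv2.imwrite('pics/cap.png',np.hstack([cv2.resize(S[:,:,::-1],(480,400),interpolation=2),cv2.resize(T[:,:,::-1],(320,400),interpolation=2)]))
```

```text
px [553. 126.] n 633 zmax 0.0711 rect mm [ 699.  -651.6] [118.4   7.5] 5.5
    top [ 746.9 -647.4] [21.8  5.1] 2.3
px [327. 133.] n 3034 zmax 0.0628 rect mm [ 777.1 -137.6] [205.4  73.8] 86.6
    top [ 785.8 -144.9] [143.2  40. ] 85.3
px [216. 154.] n 1953 zmax 0.0527 rect mm [765.  121.9] [134.5 106.4] 71.6
    top [759.7 107.6] [103.6 102.2] 27.6
px [423. 151.] n 280 zmax 0.0243 rect mm [ 701.7 -345.9] [68.7 70.1] 83.1
    top [ 701.7 -345.9] [68.7 70.1] 83.1
px [282. 219.] n 474 zmax 0.0506 rect mm [597.8 -13. ] [48.6 42.4] 11.1
    top [597.7 -13.3] [31.  42.3] 12.6
px [437. 254.] n 1451 zmax 0.0425 rect mm [ 472.6 -322.1] [149.9 131.7] 0.6
    top [ 472.6 -322.3] [149.8 131.3] 0.6
px [137. 280.] n 1447 zmax 0.0427 rect mm [513.2 302.5] [150.2 131.8] 10.3
    top [513.3 302.5] [150.1 131.7] 10.3
px [439. 276.] n 224 zmax 0.0494 rect mm [ 427.  -324.5] [34.9 31.8] 75.7
    top [ 426.8 -322.2] [20.2 20.5] 86.8
px [314. 277.] n 166 zmax 0.0456 rect mm [465.2 -61.9] [31.3 29.3] 36.6
    top [465.5 -61.6] [20.4 18.6] 81.0
px [145. 301.] n 296 zmax 0.049 rect mm [468.6 295.1] [38.1 39.4] 81.4
    top [468.3 294.3] [35.1 33.9] 81.7
px [259. 302.] n 153 zmax 0.0462 rect mm [430.6  59.2] [34.2 34.1] 37.5
    top [430.2  59.8] [34.2 32.7] 37.1
```

View pics/cap.png

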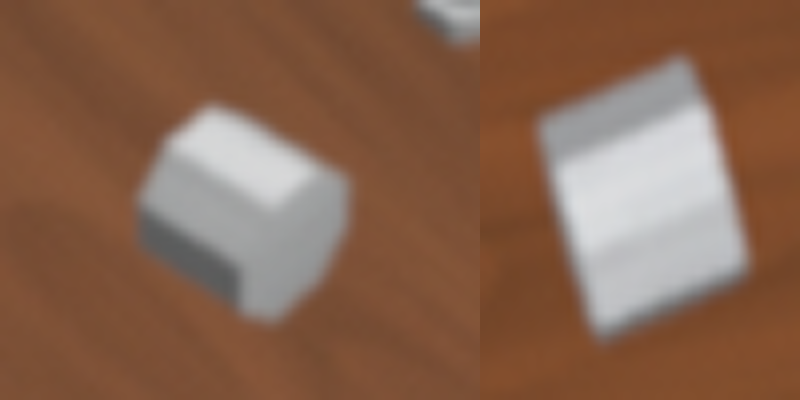

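The visible (+y) end is a plain flat face at about (310,240) in the crop, so the hole should be at the −y end; I'll check this with the wrist camera before turning it. I'll fetch the coupling first.

```bash
cat >> h.py <<'E'
from scipy.spatial.transform import Rotation as Ro
DOWN=np.array([[-1,0,0],[0,1,0],[0,0,-1.]])
def to(pos_mm,R=DOWN):
    s=ctrl.sense(); R0=np.asarray(s['ee_rot']); d=R0.T@(np.array(pos_mm)-np.asarray(s['position'])*1000)
    w=Ro.from_matrix(R0.T@R).as_rotvec(); print('d',np.round(d,1),'r',np.round(w,3))
E
python3 -c "
from h import *
to([430,59,120]); print(ctrl.grasp_offset)"
```

```text
d [-384.3 -422.7  111.3] r [-0.001 -0.    -0.347]
0.0187
```

Call:
drive_tool([
  {"dx": -35,"dy": -38,"dz": 0,"rz": -0.1,"jaw": -1},
  {"dx": -60,"dy": -65,"dz": 0,"rz": -0.2,"jaw": -1},
  {"dx": -85,"dy": -93,"dz": 0,"rz": -0.3,"jaw": -1},
  {"dx": -110,"dy": -121,"dz": 0,"rz": -0.347,"jaw": -1},
  {"dx": -137,"dy": -150,"dz": 0,"rz": -0.347,"jaw": -1},
  {"dx": -164,"dy": -180,"dz": 0,"rz": -0.347,"jaw": -1},
  {"dx": -190,"dy": -210,"dz": 0,"rz": -0.347,"jaw": -1},
  {"dx": -217,"dy": -238,"dz": 0,"rz": -0.347,"jaw": -1},
  {"dx": -244,"dy": -268,"dz": 0,"rz": -0.347,"jaw": -1},
  {"dx": -270,"dy": -297,"dz": 0,"rz": -0.347,"jaw": -1},
])

```text
schema error: expected keys dx, dy, dz, rx, ry, rz, jaw
```

```bash
python3 -c "
from h import *
st();to([430,59,80])"
```

```text
t 0.1 p [0.2123 0.5873 0.2306] F [-0.4  0.1  0.2] op 1.0 g 0.0
[[-0.94, 0.34, -0.0], [0.34, 0.94, -0.001], [-0.0, -0.001, -1.0]] [-1.33  0.44  0.02  1.57 -0.01  1.13 -0.08]
d [-384.3 -422.7  151.3] r [-0.001 -0.    -0.347]
```

Call:
drive_tool([
  {"dx": -150,"dy": -165,"dz": 0,"rx": 0,"ry": 0,"rz": -0.347,"jaw": -1},
  {"dx": -150,"dy": -165,"dz": 0,"rx": 0,"ry": 0,"rz": -0.347,"jaw": -1},
  {"dx": -150,"dy": -165,"dz": 0,"rx": 0,"ry": 0,"rz": -0.347,"jaw": -1},
  {"dx": -280,"dy": -308,"dz": 0,"rx": 0,"ry": 0,"rz": -0.347,"jaw": -1},
  {"dx": -280,"dy": -308,"dz": 0,"rx": 0,"ry": 0,"rz": -0.347,"jaw": -1},
  {"dx": -280,"dy": -308,"dz": 0,"rx": 0,"ry": 0,"rz": -0.347,"jaw": -1},
  {"dx": -280,"dy": -308,"dz": 0,"rx": 0,"ry": 0,"rz": -0.347,"jaw": -1},
  {"dx": -280,"dy": -308,"dz": 0,"rx": 0,"ry": 0,"rz": -0.347,"jaw": -1},
  {"dx": -280,"dy": -308,"dz": 0,"rx": 0,"ry": 0,"rz": -0.347,"jaw": -1},
  {"dx": -280,"dy": -308,"dz": 0,"rx": 0,"ry": 0,"rz": -0.347,"jaw": -1},
])

```text
time: 0.93
position: [0.3712, 0.2008, 0.2313]
ee_rot: [[-1.0, -0.0, -0.0], [-0.0, 1.0, 0.0], [0.0, 0.0, -1.0]]
force: [1.2, -0.3, 0.1]
opening: 1.001
grip_force: 0.0
```

```bash
python3 -c "
from h import *
st();to([430,59,80])"
```

```text
t 0.93 p [0.3712 0.2008 0.2313] F [ 1.2 -0.3  0.1] op 1.001 g 0.0
[[-1.0, -0.0, -0.0], [-0.0, 1.0, 0.0], [0.0, 0.0, -1.0]] [-0.74  0.1   0.13  2.04 -0.02  1.    0.97]
d [ -58.8 -141.8  151.2] r [ 0. -0.  0.]
```

Call:
drive_tool([
  {"dx": -59,"dy": -142,"dz": 130,"rx": 0,"ry": 0,"rz": 0,"jaw": -1},
  {"dx": -59,"dy": -142,"dz": 130,"rx": 0,"ry": 0,"rz": 0,"jaw": -1},
  {"dx": -59,"dy": -142,"dz": 130,"rx": 0,"ry": 0,"rz": 0,"jaw": -1},
  {"dx": -59,"dy": -142,"dz": 130,"rx": 0,"ry": 0,"rz": 0,"jaw": -1},
  {"dx": -59,"dy": -142,"dz": 130,"rx": 0,"ry": 0,"rz": 0,"jaw": -1},
  {"dx": -59,"dy": -142,"dz": 130,"rx": 0,"ry": 0,"rz": 0,"jaw": -1},
  {"dx": -59,"dy": -142,"dz": 130,"rx": 0,"ry": 0,"rz": 0,"jaw": -1},
])

```text
time: 1.52
position: [0.4293, 0.0592, 0.1001]
ee_rot: [[-1.0, 0.004, -0.003], [0.004, 1.0, -0.001], [0.003, -0.001, -1.0]]
force: [0.1, -0.3, 0.9]
opening: 1.002
grip_force: 0.0
```

Run:
```python
from h import *
st();to([430,59,11])
c=look('wrist','w1.png'); X=cloud(c,True); Z=X[...,2]
m=((Z>0.015)&(Z<0.06)&(abs(X[...,0]-.5)<.14)&(abs(X[...,1])<.12)).astype(np.uint8)
n,l,s,ce=cv2.connectedComponentsWithStats(m)
for i in range(1,n):
    if s[i,4]<60: continue
    P=X[l==i]; r=cv2.minAreaRect((P[:,:2]*1000).astype(np.float32))
    print('px',np.round(ce[i]),s[i,4],np.round(np.percentile(P[:,2],98),4),np.round(r[0],1),np.round(r[1],1),round(r[2],1))
```

```text
t 1.52 p [0.4293 0.0592 0.1001] F [ 0.1 -0.3  0.9] op 1.002 g 0.0
[[-1.0, 0.004, -0.003], [0.004, 1.0, -0.001], [0.003, -0.001, -1.0]] [-0.45  0.31  0.23  2.19 -0.11  0.66  1.43]
d [-1.  -0.1 89.1] r [-0.001 -0.003 -0.004]
px [280. 220.] 1998 0.0429 [430.6  59.8] [34.7 35.5] 28.3
px [125. 261.] 990 0.0428 [465.5 -61.3] [21.7 22.6] 9.9
```

View pics/w1.png

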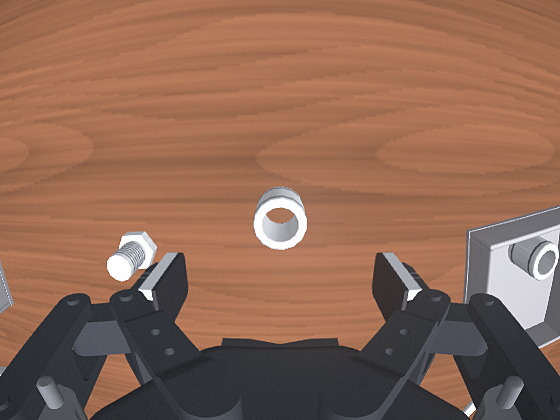

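Coupling at pixel (280,220) lies between the pads, confirmed at (430.6,59.8) with height 43 mm; plug at (465,-61). Descending.

Call:
drive_tool([
  {"dx": -1,"dy": 0,"dz": 89,"rx": 0,"ry": 0,"rz": 0,"jaw": -1},
  {"dx": -1,"dy": 0,"dz": 89,"rx": 0,"ry": 0,"rz": 0,"jaw": -1},
  {"dx": -1,"dy": 0,"dz": 89,"rx": 0,"ry": 0,"rz": 0,"jaw": -1},
  {"dx": -1,"dy": 0,"dz": 89,"rx": 0,"ry": 0,"rz": 0,"jaw": -1},
  {"dx": -1,"dy": 0,"dz": 89,"rx": 0,"ry": 0,"rz": 0,"jaw": 1},
  {"dx": -1,"dy": 0,"dz": 89,"rx": 0,"ry": 0,"rz": 0,"jaw": 1},
  {"dx": -1,"dy": 0,"dz": 89,"rx": 0,"ry": 0,"rz": 0,"jaw": 1},
  {"dx": -1,"dy": 0,"dz": 89,"rx": 0,"ry": 0,"rz": 0,"jaw": 1},
  {"dx": -1,"dy": 0,"dz": 89,"rx": 0,"ry": 0,"rz": 0,"jaw": 1},
  {"dx": -1,"dy": 0,"dz": 89,"rx": 0,"ry": 0,"rz": 0,"jaw": 1},
], squeeze=50)

```text
time: 2.4
position: [0.432, 0.0613, 0.0138]
ee_rot: [[-1.0, -0.0, 0.002], [-0.0, 1.0, 0.001], [-0.002, 0.001, -1.0]]
force: [-2.0, 0.1, 17.0]
opening: 0.362
grip_force: 48.1
```

Run:
```python
from h import *
st();a=np.radians(10.3);to([550,309,110],Ro.from_euler('z',10.3,degrees=True).as_matrix()@DOWN)
```

```text
t 2.4 p [0.432  0.0613 0.0138] F [-2.   0.1 17. ] op 0.362 g 48.1
[[-1.0, -0.0, 0.002], [-0.0, 1.0, 0.001], [-0.002, 0.001, -1.0]] [-0.39  0.48  0.17  2.25 -0.19  0.43  1.5 ]
d [-118.2  247.8  -95.6] r [ 0.001  0.003 -0.18 ]
```

Call:
drive_tool([
  {"dx": 0,"dy": 0,"dz": -40,"rx": 0,"ry": 0,"rz": 0,"jaw": 1},
  {"dx": 0,"dy": 0,"dz": -80,"rx": 0,"ry": 0,"rz": 0,"jaw": 1},
  {"dx": -20,"dy": 35,"dz": -96,"rx": 0,"ry": 0,"rz": -0.18,"jaw": 1},
  {"dx": -118,"dy": 248,"dz": -96,"rx": 0,"ry": 0,"rz": -0.18,"jaw": 1},
  {"dx": -118,"dy": 248,"dz": -96,"rx": 0,"ry": 0,"rz": -0.18,"jaw": 1},
  {"dx": -118,"dy": 248,"dz": -96,"rx": 0,"ry": 0,"rz": -0.18,"jaw": 1},
  {"dx": -118,"dy": 248,"dz": -96,"rx": 0,"ry": 0,"rz": -0.18,"jaw": 1},
  {"dx": -118,"dy": 248,"dz": -96,"rx": 0,"ry": 0,"rz": -0.18,"jaw": 1},
  {"dx": -118,"dy": 248,"dz": -96,"rx": 0,"ry": 0,"rz": -0.18,"jaw": 1},
  {"dx": -118,"dy": 248,"dz": -96,"rx": 0,"ry": 0,"rz": -0.18,"jaw": 1},
])

```text
time: 3.23
position: [0.5498, 0.3167, 0.1087]
ee_rot: [[-0.983, -0.186, 0.002], [-0.186, 0.983, 0.004], [-0.003, 0.004, -1.0]]
force: [-0.3, -0.6, -1.4]
opening: 0.36
grip_force: 51.1
```

Run:
```python
from h import *
st();a=np.radians(10.3);to([550,309,60],Ro.from_euler('z',10.3,degrees=True).as_matrix()@DOWN)
c=look('wrist','w2.png')
```

```text
t 3.23 p [0.5498 0.3167 0.1087] F [-0.3 -0.6 -1.4] op 0.36 g 51.1
[[-0.983, -0.186, 0.002], [-0.186, 0.983, 0.004], [-0.003, 0.004, -1.0]] [-0.72  0.57  0.17  1.7  -0.12  0.88  1.26]
d [ 1.3 -7.8 48.7] r [0.004 0.003 0.007]
```

View pics/w2.png

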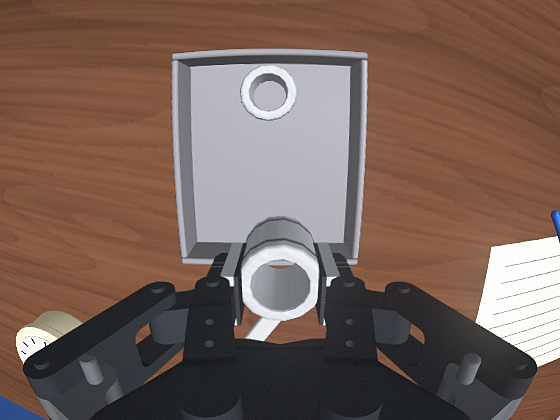

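The held coupling at (280,275) is upright. The bin's free half is below it, and the resident coupling is at (268,93). I'll let the arm settle while lowering.

Call:
drive_tool([
  {"dx": 5,"dy": 0,"dz": 40,"rx": 0,"ry": 0,"rz": 0,"jaw": 1},
  {"dx": 5,"dy": 0,"dz": 40,"rx": 0,"ry": 0,"rz": 0,"jaw": 1},
  {"dx": 5,"dy": 0,"dz": 40,"rx": 0,"ry": 0,"rz": 0,"jaw": 1},
  {"dx": 5,"dy": 0,"dz": 40,"rx": 0,"ry": 0,"rz": 0,"jaw": 1},
])

```text
time: 3.62
position: [0.5444, 0.3072, 0.0695]
ee_rot: [[-0.984, -0.178, 0.0], [-0.178, 0.984, -0.0], [-0.0, -0.0, -1.0]]
force: [0.1, -0.3, -1.2]
opening: 0.358
grip_force: 51.0
```

Run:
```python
from h import *
st();a=np.radians(10.3);to([545.5,308.5,19.5],Ro.from_euler('z',10.3,degrees=True).as_matrix()@DOWN)
```

```text
t 3.62 p [0.5444 0.3072 0.0695] F [ 0.1 -0.3 -1.2] op 0.358 g 51.0
[[-0.984, -0.178, 0.0], [-0.178, 0.984, -0.0], [-0.0, -0.0, -1.0]] [-0.71  0.6   0.16  1.75 -0.13  0.8   1.26]
d [-1.3  1.1 50. ] r [-0.     0.    -0.001]
```

Call:
drive_tool([
  {"dx": -1,"dy": 1,"dz": 25,"rx": 0,"ry": 0,"rz": 0,"jaw": 1},
  {"dx": -1,"dy": 1,"dz": 40,"rx": 0,"ry": 0,"rz": 0,"jaw": 1},
  {"dx": -1,"dy": 1,"dz": 46,"rx": 0,"ry": 0,"rz": 0,"jaw": 1},
  {"dx": -1,"dy": 1,"dz": 48,"rx": 0,"ry": 0,"rz": 0,"jaw": 1},
  {"dx": -1,"dy": 1,"dz": 49,"rx": 0,"ry": 0,"rz": 0,"jaw": 1},
  {"dx": -1,"dy": 1,"dz": 50,"rx": 0,"ry": 0,"rz": 0,"jaw": 1},
  {"dx": -1,"dy": 1,"dz": 50,"rx": 0,"ry": 0,"rz": 0,"jaw": 1},
  {"dx": -1,"dy": 1,"dz": 50,"rx": 0,"ry": 0,"rz": 0,"jaw": 1},
])

```text
time: 4.28
position: [0.5454, 0.3095, 0.0192]
ee_rot: [[-0.984, -0.179, 0.001], [-0.179, 0.984, 0.001], [-0.001, 0.001, -1.0]]
force: [0.1, -0.1, -1.9]
opening: 0.36
grip_force: 51.1
```

Call:
drive_tool([
  {"dx": 0,"dy": 0,"dz": 1,"rx": 0,"ry": 0,"rz": 0,"jaw": 1},
  {"dx": 0,"dy": 0,"dz": 1.5,"rx": 0,"ry": 0,"rz": 0,"jaw": 1},
  {"dx": 0,"dy": 0,"dz": 1.5,"rx": 0,"ry": 0,"rz": 0,"jaw": 1},
])

```text
time: 4.53
position: [0.5455, 0.3095, 0.019]
ee_rot: [[-0.984, -0.179, 0.001], [-0.179, 0.984, 0.001], [-0.001, 0.001, -1.0]]
force: [-4.7, -1.6, 16.1]
opening: 0.361
grip_force: 53.5
```

Contact with the floor. Open a little, then rise.

Call:
drive_tool([
  {"dx": 0,"dy": 0,"dz": 0,"rx": 0,"ry": 0,"rz": 0,"jaw": 0.2},
  {"dx": 0,"dy": 0,"dz": 0,"rx": 0,"ry": 0,"rz": 0,"jaw": 0.0},
  {"dx": 0,"dy": 0,"dz": 0,"rx": 0,"ry": 0,"rz": 0,"jaw": -0.1},
  {"dx": 0,"dy": 0,"dz": 0,"rx": 0,"ry": 0,"rz": 0,"jaw": -0.1},
  {"dx": 0,"dy": 0,"dz": -20,"rx": 0,"ry": 0,"rz": 0,"jaw": -0.1},
  {"dx": 0,"dy": 0,"dz": -50,"rx": 0,"ry": 0,"rz": 0,"jaw": -0.1},
  {"dx": 0,"dy": 0,"dz": -90,"rx": 0,"ry": 0,"rz": 0,"jaw": -0.1},
  {"dx": 0,"dy": 0,"dz": -90,"rx": 0,"ry": 0,"rz": 0,"jaw": -1},
  {"dx": 0,"dy": 0,"dz": -90,"rx": 0,"ry": 0,"rz": 0,"jaw": -1},
])

```text
time: 5.28
position: [0.5465, 0.3102, 0.1094]
ee_rot: [[-0.984, -0.179, 0.004], [-0.179, 0.984, 0.003], [-0.005, 0.002, -1.0]]
force: [0.5, 0.7, -0.6]
opening: 0.815
grip_force: 0.0
```

Run:
```python
from h import *
st();to([465.5,-61.5,110])
c=look('wrist'); X=cloud(c,True); Z=X[...,2]
for lo,hi in((.035,.06),):
    m=((Z>.043)&(Z<.06)&(abs(X[...,0]-.51)<.12)&(abs(X[...,1]-.30)<.08)).astype(np.uint8)
    n,l,s,ce=cv2.connectedComponentsWithStats(m)
    for i in range(1,n):
        if s[i,4]>60:
            P=X[l==i]; r=cv2.minAreaRect((P[:,:2]*1000).astype(np.float32)); print(np.round(ce[i]),s[i,4],np.round(np.percentile(P[:,2],98),4),np.round(r[0],1),np.round(r[1],1))
```

```text
t 5.28 p [0.5465 0.3102 0.1094] F [ 0.5  0.7 -0.6] op 0.815 g 0.0
[[-0.984, -0.179, 0.004], [-0.179, 0.984, 0.003], [-0.005, 0.002, -1.0]] [-0.72  0.56  0.17  1.71 -0.12  0.88  1.26]
d [ 146.3 -351.2   -2.1] r [0.002 0.004 0.18 ]
[276.  99.] 1357 0.0482 [469.7 295. ] [34.5 35.2]
[279. 215.] 1253 0.048 [544.4 310.2] [35.2 35.5]
```

Coupling stands in the bin (top at 48 mm, round). Next, the plug.

Call:
drive_tool([
  {"dx": 146,"dy": -351,"dz": 0,"rx": 0,"ry": 0,"rz": 0.18,"jaw": -1},
  {"dx": 146,"dy": -351,"dz": 0,"rx": 0,"ry": 0,"rz": 0.18,"jaw": -1},
  {"dx": 146,"dy": -351,"dz": 0,"rx": 0,"ry": 0,"rz": 0.18,"jaw": -1},
  {"dx": 146,"dy": -351,"dz": 0,"rx": 0,"ry": 0,"rz": 0.18,"jaw": -1},
  {"dx": 146,"dy": -351,"dz": 0,"rx": 0,"ry": 0,"rz": 0.18,"jaw": -1},
  {"dx": 146,"dy": -351,"dz": 0,"rx": 0,"ry": 0,"rz": 0.18,"jaw": -1},
  {"dx": 146,"dy": -351,"dz": 0,"rx": 0,"ry": 0,"rz": 0.18,"jaw": -1},
  {"dx": 146,"dy": -351,"dz": 0,"rx": 0,"ry": 0,"rz": 0.18,"jaw": -1},
  {"dx": 146,"dy": -351,"dz": 0,"rx": 0,"ry": 0,"rz": 0.18,"jaw": -1},
  {"dx": 146,"dy": -351,"dz": 0,"rx": 0,"ry": 0,"rz": 0.18,"jaw": -1},
])

```text
time: 6.17
position: [0.4609, -0.0698, 0.1059]
ee_rot: [[-1.0, 0.009, -0.003], [0.009, 1.0, -0.003], [0.003, -0.003, -1.0]]
force: [-0.5, -0.6, 0.3]
opening: 1.001
grip_force: 0.0
```

Call:
drive_tool([
  {"dx": 0,"dy": 0,"dz": 0,"rx": 0,"ry": 0,"rz": 0,"jaw": -1},
  {"dx": 0,"dy": 0,"dz": 0,"rx": 0,"ry": 0,"rz": 0,"jaw": -1},
])

```text
time: 6.33
position: [0.4636, -0.0622, 0.1061]
ee_rot: [[-1.0, 0.001, -0.002], [0.001, 1.0, 0.0], [0.002, 0.0, -1.0]]
force: [0.1, 1.4, 0.1]
opening: 0.998
grip_force: 0.0
```

Run:
```python
from h import *
st();to([465.5,-61.5,13])
c=look('wrist','w3.png'); X=cloud(c,True); Z=X[...,2]
m=((Z>.015)&(Z<.06)&(abs(X[...,0]-.53)<.14)&(abs(X[...,1]+.05)<.1)).astype(np.uint8)
n,l,s,ce=cv2.connectedComponentsWithStats(m)
for i in range(1,n):
        if s[i,4]>60:
            P=X[l==i]; r=cv2.minAreaRect((P[:,:2]*1000).astype(np.float32)); print(np.round(ce[i]),s[i,4],np.round(np.percentile(P[:,2],98),4),np.round(r[0],1),np.round(r[1],1),r[2])
```

```text
t 6.33 p [ 0.4636 -0.0622  0.1061] F [0.1 1.4 0.1] op 0.998 g 0.0
[[-1.0, 0.001, -0.002], [0.001, 1.0, 0.0], [0.002, 0.0, -1.0]] [-0.19  0.35  0.26  2.11 -0.14  0.7   1.73]
d [-2.   0.7 93.1] r [ 0.    -0.002 -0.001]
[279. 219.] 1048 0.0431 [466.  -61.5] [21.8 21.6] 48.50690460205078
[339. 336.] 594 0.0394 [575.3 -16.5] [ 8.2 42.3] 1.5262097120285034
```

Call:
drive_tool([
  {"dx": -2,"dy": 0.5,"dz": 91,"rx": 0,"ry": 0,"rz": 0,"jaw": -1},
  {"dx": -2,"dy": 0.5,"dz": 91,"rx": 0,"ry": 0,"rz": 0,"jaw": -1},
  {"dx": -2,"dy": 0.5,"dz": 91,"rx": 0,"ry": 0,"rz": 0,"jaw": -1},
  {"dx": -2,"dy": 0.5,"dz": 91,"rx": 0,"ry": 0,"rz": 0,"jaw": -1},
  {"dx": -2,"dy": 0.5,"dz": 91,"rx": 0,"ry": 0,"rz": 0,"jaw": 1},
  {"dx": -2,"dy": 0.5,"dz": 91,"rx": 0,"ry": 0,"rz": 0,"jaw": 1},
  {"dx": -2,"dy": 0.5,"dz": 91,"rx": 0,"ry": 0,"rz": 0,"jaw": 1},
  {"dx": -2,"dy": 0.5,"dz": 91,"rx": 0,"ry": 0,"rz": 0,"jaw": 1},
  {"dx": -2,"dy": 0.5,"dz": 91,"rx": 0,"ry": 0,"rz": 0,"jaw": 1},
  {"dx": -2,"dy": 0.5,"dz": 91,"rx": 0,"ry": 0,"rz": 0,"jaw": 1},
], squeeze=40)

```text
time: 7.22
position: [0.4669, -0.0616, 0.017]
ee_rot: [[-1.0, -0.0, 0.002], [-0.0, 1.0, 0.0], [-0.002, 0.0, -1.0]]
force: [-2.0, 0.7, 10.7]
opening: 0.24
grip_force: 38.6
```

Call:
drive_tool([
  {"dx": 0,"dy": 0,"dz": 0,"rx": 0,"ry": 0,"rz": 0,"jaw": 1},
  {"dx": 0,"dy": 0,"dz": 0,"rx": 0,"ry": 0,"rz": 0,"jaw": 1},
  {"dx": 0,"dy": 0,"dz": 0,"rx": 0,"ry": 0,"rz": 0,"jaw": 1},
])

```text
time: 7.47
position: [0.4669, -0.0617, 0.017]
ee_rot: [[-1.0, -0.0, 0.002], [-0.0, 1.0, 0.0], [-0.002, 0.0, -1.0]]
force: [-3.5, 0.5, 12.1]
opening: 0.241
grip_force: 38.6
```

Run:
```python
from h import *
st();to([507,-322,110])
```

```text
t 7.47 p [ 0.4669 -0.0617  0.017 ] F [-3.5  0.5 12.1] op 0.241 g 38.6
[[-1.0, -0.0, 0.002], [-0.0, 1.0, 0.0], [-0.002, 0.0, -1.0]] [-0.13  0.51  0.2   2.17 -0.21  0.48  1.8 ]
d [ -40.2 -260.3  -93.1] r [0.    0.002 0.   ]
```

Call:
drive_tool([
  {"dx": 0,"dy": 0,"dz": -40,"rx": 0,"ry": 0,"rz": 0,"jaw": 1},
  {"dx": 0,"dy": 0,"dz": -80,"rx": 0,"ry": 0,"rz": 0,"jaw": 1},
  {"dx": -5,"dy": -35,"dz": -93,"rx": 0,"ry": 0,"rz": 0,"jaw": 1},
  {"dx": -40,"dy": -260,"dz": -93,"rx": 0,"ry": 0,"rz": 0,"jaw": 1},
  {"dx": -40,"dy": -260,"dz": -93,"rx": 0,"ry": 0,"rz": 0,"jaw": 1},
  {"dx": -40,"dy": -260,"dz": -93,"rx": 0,"ry": 0,"rz": 0,"jaw": 1},
  {"dx": -40,"dy": -260,"dz": -93,"rx": 0,"ry": 0,"rz": 0,"jaw": 1},
  {"dx": -40,"dy": -260,"dz": -93,"rx": 0,"ry": 0,"rz": 0,"jaw": 1},
  {"dx": -40,"dy": -260,"dz": -93,"rx": 0,"ry": 0,"rz": 0,"jaw": 1},
  {"dx": -40,"dy": -260,"dz": -93,"rx": 0,"ry": 0,"rz": 0,"jaw": 1},
])

```text
time: 8.3
position: [0.5052, -0.3285, 0.1094]
ee_rot: [[-1.0, 0.007, 0.001], [0.007, 1.0, -0.004], [-0.001, -0.004, -1.0]]
force: [0.2, -0.2, -1.4]
opening: 0.242
grip_force: 39.8
```

Call:
drive_tool([
  {"dx": 0,"dy": 0,"dz": 30,"rx": 0,"ry": 0,"rz": 0,"jaw": 1},
  {"dx": 0,"dy": 0,"dz": 30,"rx": 0,"ry": 0,"rz": 0,"jaw": 1},
  {"dx": 0,"dy": 0,"dz": 30,"rx": 0,"ry": 0,"rz": 0,"jaw": 1},
])

```text
time: 8.55
position: [0.5049, -0.3202, 0.0779]
ee_rot: [[-1.0, -0.001, -0.003], [-0.001, 1.0, 0.002], [0.003, 0.002, -1.0]]
force: [-0.2, 0.1, -1.0]
opening: 0.242
grip_force: 39.7
```

Run:
```python
from h import *
st();to([507,-322,22])
look('wrist','w4.png')
```

```text
t 8.55 p [ 0.5049 -0.3202  0.0779] F [-0.2  0.1 -1. ] op 0.242 g 39.7
[[-1.0, -0.001, -0.003], [-0.001, 1.0, 0.002], [0.003, 0.002, -1.0]] [ 0.28  0.57  0.28  1.82 -0.21  0.79  2.24]
d [-2.3 -1.9 55.8] r [ 0.002 -0.003  0.001]
```

View pics/w4.png

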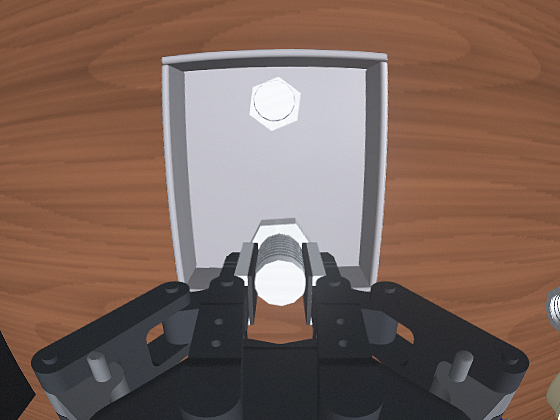

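The plug at (281,280) is held upright over the free half; the resident plug is at (275,102). Lowering.

Call:
drive_tool([
  {"dx": 0,"dy": -1,"dz": 30,"rx": 0,"ry": 0,"rz": 0,"jaw": 1},
  {"dx": 0,"dy": -1,"dz": 46,"rx": 0,"ry": 0,"rz": 0,"jaw": 1},
  {"dx": 0,"dy": -1,"dz": 52,"rx": 0,"ry": 0,"rz": 0,"jaw": 1},
  {"dx": 0,"dy": -1,"dz": 54,"rx": 0,"ry": 0,"rz": 0,"jaw": 1},
  {"dx": 0,"dy": -1,"dz": 55,"rx": 0,"ry": 0,"rz": 0,"jaw": 1},
  {"dx": 0,"dy": -1,"dz": 55,"rx": 0,"ry": 0,"rz": 0,"jaw": 1},
  {"dx": 0,"dy": -1,"dz": 55,"rx": 0,"ry": 0,"rz": 0,"jaw": 1},
])

```text
time: 9.18
position: [0.507, -0.3231, 0.0251]
ee_rot: [[-1.0, -0.0, 0.002], [-0.0, 1.0, -0.001], [-0.002, -0.001, -1.0]]
force: [0.4, -0.9, -1.8]
opening: 0.242
grip_force: 39.7
```

Call:
drive_tool([
  {"dx": 0,"dy": 0,"dz": 0.7,"rx": 0,"ry": 0,"rz": 0,"jaw": 1},
  {"dx": 0,"dy": 0,"dz": 1,"rx": 0,"ry": 0,"rz": 0,"jaw": 1},
  {"dx": 0,"dy": 0,"dz": 1,"rx": 0,"ry": 0,"rz": 0,"jaw": 1},
])

```text
time: 9.43
position: [0.5064, -0.3228, 0.0231]
ee_rot: [[-1.0, -0.0, 0.0], [-0.0, 1.0, -0.0], [-0.0, -0.0, -1.0]]
force: [-0.3, 0.0, -1.3]
opening: 0.24
grip_force: 39.7
```

Call:
drive_tool([
  {"dx": 0,"dy": 0,"dz": 1,"rx": 0,"ry": 0,"rz": 0,"jaw": 1},
  {"dx": 0,"dy": 0,"dz": 1.5,"rx": 0,"ry": 0,"rz": 0,"jaw": 1},
  {"dx": 0,"dy": 0,"dz": 1.5,"rx": 0,"ry": 0,"rz": 0,"jaw": 1},
])

```text
time: 9.68
position: [0.5064, -0.3229, 0.022]
ee_rot: [[-1.0, 0.0, 0.001], [0.0, 1.0, -0.0], [-0.001, -0.0, -1.0]]
force: [-1.9, 2.4, 8.1]
opening: 0.245
grip_force: 40.9
```

Call:
drive_tool([
  {"dx": 0,"dy": 0,"dz": 0,"rx": 0,"ry": 0,"rz": 0,"jaw": 0.3},
  {"dx": 0,"dy": 0,"dz": 0,"rx": 0,"ry": 0,"rz": 0,"jaw": 0.1},
  {"dx": 0,"dy": 0,"dz": 0,"rx": 0,"ry": 0,"rz": 0,"jaw": 0.0},
  {"dx": 0,"dy": 0,"dz": 0,"rx": 0,"ry": 0,"rz": 0,"jaw": 0.0},
  {"dx": 0,"dy": 0,"dz": -20,"rx": 0,"ry": 0,"rz": 0,"jaw": 0.0},
  {"dx": 0,"dy": 0,"dz": -50,"rx": 0,"ry": 0,"rz": 0,"jaw": 0.0},
  {"dx": 0,"dy": 0,"dz": -88,"rx": 0,"ry": 0,"rz": 0,"jaw": 0.0},
  {"dx": 0,"dy": 0,"dz": -88,"rx": 0,"ry": 0,"rz": 0,"jaw": -1},
  {"dx": 0,"dy": 0,"dz": -88,"rx": 0,"ry": 0,"rz": 0,"jaw": -1},
])

```text
time: 10.43
position: [0.5077, -0.3236, 0.1116]
ee_rot: [[-1.0, -0.0, 0.004], [-0.0, 1.0, -0.002], [-0.004, -0.002, -1.0]]
force: [-0.5, 0.6, -0.8]
opening: 0.766
grip_force: 0.0
```

Run:
```python
from h import *
st()
c=look('wrist'); X=cloud(c,True); Z=X[...,2]
m=((Z>.043)&(Z<.06)&(abs(X[...,0]-.47)<.12)&(abs(X[...,1]+.32)<.08)).astype(np.uint8)
n,l,s,ce=cv2.connectedComponentsWithStats(m)
for i in range(1,n):
    if s[i,4]>60:
        P=X[l==i]; r=cv2.minAreaRect((P[:,:2]*1000).astype(np.float32)); print(np.round(ce[i]),s[i,4],np.round(np.percentile(P[:,2],98),4),np.round(r[0],1),np.round(r[1],1))
k=(Z>.005)&(Z<.06)&(np.hypot(X[...,0]-.598,X[...,1]+.013)<.04)
v,u=np.nonzero(k); print('cap px',u.min(),u.max(),v.min(),v.max())
print('cap y range',np.nanpercentile(X[k],[0,5,50,95,100],axis=0))
cv2.imwrite('pics/hole.png',cv2.resize(c['img'][260:340,480:560,::-1],(480,480),interpolation=2))
a=12.6; h=Ro.from_euler('z',a,degrees=True).as_matrix()
print('cap target'); to([597.5,-13,110],h@DOWN); to([597.5,-13,110],Ro.from_euler('z',a-90,degrees=True).as_matrix()@DOWN);to([597.5,-13,110],Ro.from_euler('z',a+90,degrees=True).as_matrix()@DOWN)
```

```text
t 10.43 p [ 0.5077 -0.3236  0.1116] F [-0.5  0.6 -0.8] op 0.766 g 0.0
[[-1.0, -0.0, 0.004], [-0.0, 1.0, -0.002], [-0.004, -0.002, -1.0]] [ 0.27  0.52  0.3   1.79 -0.2   0.85  2.23]
[280.  98.] 881 0.0483 [ 428.7 -322.5] [21.2 20.6]
[281. 215.] 806 0.0481 [ 505.7 -321.9] [21.3 21.1]
cap px 533 559 263 313
cap y range [[ 0.57351022 -0.03879353  0.00502726]
 [ 0.577066   -0.03690278  0.00716606]
 [ 0.60506115 -0.02935355  0.01963253]
 [ 0.62152887 -0.00917459  0.04606394]
 [ 0.62739569 -0.0026672   0.04925392]]
cap target
d [-9.090e+01  3.098e+02 -2.000e-01] r [-0.001  0.001 -0.22 ]
d [-9.090e+01  3.098e+02 -2.000e-01] r [1.000e-03 2.000e-03 1.351e+00]
d [-9.090e+01  3.098e+02 -2.000e-01] r [-2.00e-03  1.00e-03 -1.79e+00]
```

View pics/hole.png

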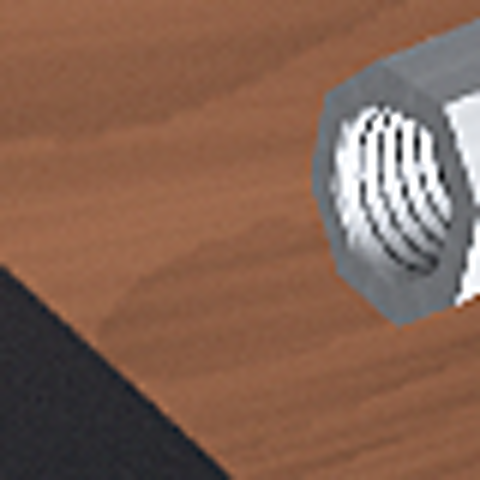

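Both bins have upright pairs (tops at 48 mm). The crop shows the threaded hole at (400,190), on the cap's −y end. Moving over the cap with the closing line across its flats.

Call:
drive_tool([
  {"dx": -91,"dy": 310,"dz": 0,"rx": 0,"ry": 0,"rz": 1.355,"jaw": -1},
  {"dx": -91,"dy": 310,"dz": 0,"rx": 0,"ry": 0,"rz": 1.355,"jaw": -1},
  {"dx": -91,"dy": 310,"dz": 0,"rx": 0,"ry": 0,"rz": 1.355,"jaw": -1},
  {"dx": -91,"dy": 310,"dz": 0,"rx": 0,"ry": 0,"rz": 1.355,"jaw": -1},
  {"dx": -91,"dy": 310,"dz": 0,"rx": 0,"ry": 0,"rz": 1.355,"jaw": -1},
  {"dx": -91,"dy": 310,"dz": 0,"rx": 0,"ry": 0,"rz": 1.355,"jaw": -1},
  {"dx": -91,"dy": 310,"dz": 0,"rx": 0,"ry": 0,"rz": 1.355,"jaw": -1},
  {"dx": -91,"dy": 310,"dz": 0,"rx": 0,"ry": 0,"rz": 1.355,"jaw": -1},
  {"dx": -91,"dy": 310,"dz": 0,"rx": 0,"ry": 0,"rz": 1.355,"jaw": -1},
  {"dx": -91,"dy": 310,"dz": 0,"rx": 0,"ry": 0,"rz": 1.355,"jaw": -1},
])

```text
time: 11.32
position: [0.5967, -0.0091, 0.1074]
ee_rot: [[-0.315, 0.949, -0.003], [0.949, 0.315, 0.0], [0.001, -0.002, -1.0]]
force: [0.5, -1.1, 0.8]
opening: 1.0
grip_force: 0.0
```

Call:
drive_tool([
  {"dx": 0,"dy": 0,"dz": 0,"rx": 0,"ry": 0,"rz": 0.1,"jaw": -1},
  {"dx": 0,"dy": 0,"dz": 0,"rx": 0,"ry": 0,"rz": 0.1,"jaw": -1},
  {"dx": 0,"dy": 0,"dz": 0,"rx": 0,"ry": 0,"rz": 0.1,"jaw": -1},
])

```text
time: 11.57
position: [0.5964, -0.0127, 0.1081]
ee_rot: [[-0.222, 0.975, -0.002], [0.975, 0.222, -0.001], [-0.0, -0.002, -1.0]]
force: [-0.1, -0.2, 0.7]
opening: 1.0
grip_force: 0.0
```

Run:
```python
from h import *
st()
c=look('wrist','w5.png'); X=cloud(c,True); Z=X[...,2]
for lo,hi in((.012,.06),(.044,.06)):
    m=((Z>lo)&(Z<hi)&(np.hypot(X[...,0]-.598,X[...,1]+.013)<.05)).astype(np.uint8)
    P=X[m>0]; r=cv2.minAreaRect((P[:,:2]*1000).astype(np.float32)); print(len(P),np.round(np.percentile(P[:,2],98),4),np.round(r[0],1),np.round(r[1],1),r[2])
to([597.5,-13,5],Ro.from_euler('z',12-90,degrees=True).as_matrix()@DOWN)
```

```text
t 11.57 p [ 0.5964 -0.0127  0.1081] F [-0.1 -0.2  0.7] op 1.0 g 0.0
[[-0.222, 0.975, -0.002], [0.975, 0.222, -0.001], [-0.0, -0.002, -1.0]] [-0.51  0.59  0.66  1.82 -0.45  0.89  0.58]
4695 0.0488 [598.8 -12.1] [48.1 42.6] 11.03955364227295
2510 0.049 [598.5 -12.2] [29.4 42.5] 10.639275550842285
d [ -0.4   1.1 103.4] r [-0.002  0.     0.015]
```

View pics/w5.png

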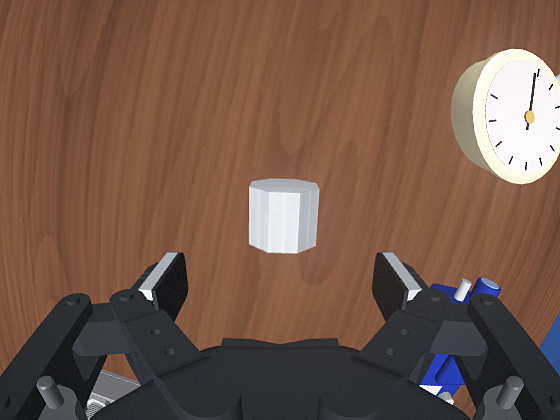

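The solid end at (283,186) faces the camera, and the cap sits centred between the pads. Descending and gripping.

Call:
drive_tool([
  {"dx": 3,"dy": 2.4,"dz": 70,"rx": 0,"ry": 0,"rz": 0.03,"jaw": -1},
  {"dx": 3,"dy": 2.4,"dz": 70,"rx": 0,"ry": 0,"rz": 0.03,"jaw": -1},
  {"dx": 3,"dy": 2.4,"dz": 95,"rx": 0,"ry": 0,"rz": 0.03,"jaw": -1},
  {"dx": 3,"dy": 2.4,"dz": 103,"rx": 0,"ry": 0,"rz": 0.03,"jaw": -1},
  {"dx": 3,"dy": 2.4,"dz": 103,"rx": 0,"ry": 0,"rz": 0.03,"jaw": -1},
  {"dx": 3,"dy": 2.4,"dz": 103,"rx": 0,"ry": 0,"rz": 0.03,"jaw": 1},
  {"dx": 3,"dy": 2.4,"dz": 103,"rx": 0,"ry": 0,"rz": 0.03,"jaw": 1},
  {"dx": 3,"dy": 2.4,"dz": 103,"rx": 0,"ry": 0,"rz": 0.03,"jaw": 1},
  {"dx": 3,"dy": 2.4,"dz": 103,"rx": 0,"ry": 0,"rz": 0.03,"jaw": 1},
  {"dx": 3,"dy": 2.4,"dz": 103,"rx": 0,"ry": 0,"rz": 0.03,"jaw": 1},
], squeeze=90)

```text
time: 12.45
position: [0.5999, -0.0094, 0.0082]
ee_rot: [[-0.19, 0.982, 0.003], [0.982, 0.19, 0.0], [-0.0, 0.003, -1.0]]
force: [-2.8, -1.2, 8.0]
opening: 0.548
grip_force: 92.0
```

Call:
drive_tool([
  {"dx": 0,"dy": 0,"dz": 0,"rx": 0,"ry": 0,"rz": 0,"jaw": 1},
  {"dx": 0,"dy": 0,"dz": 0,"rx": 0,"ry": 0,"rz": 0,"jaw": 1},
  {"dx": 0,"dy": 0,"dz": 0,"rx": 0,"ry": 0,"rz": 0,"jaw": 1},
])

```text
time: 12.7
position: [0.5999, -0.0095, 0.0082]
ee_rot: [[-0.19, 0.982, 0.003], [0.982, 0.19, 0.0], [-0.0, 0.003, -1.0]]
force: [-0.6, -0.6, 7.2]
opening: 0.545
grip_force: 92.0
```

Call:
drive_tool([
  {"dx": 0,"dy": 0,"dz": -30,"rx": 0,"ry": 0,"rz": 0,"jaw": 1},
  {"dx": 0,"dy": 0,"dz": -70,"rx": 0,"ry": 0,"rz": 0,"jaw": 1},
  {"dx": 15,"dy": -80,"dz": -220,"rx": 0,"ry": 0,"rz": 0,"jaw": 1},
  {"dx": 15,"dy": -80,"dz": -220,"rx": 0,"ry": 0,"rz": 0,"jaw": 1},
  {"dx": 15,"dy": -80,"dz": -220,"rx": 0,"ry": 0,"rz": 0,"jaw": 1},
  {"dx": 15,"dy": -80,"dz": -220,"rx": 0,"ry": 0,"rz": 0,"jaw": 1},
  {"dx": 15,"dy": -80,"dz": -220,"rx": 0,"ry": 0,"rz": 0,"jaw": 1},
  {"dx": 15,"dy": -80,"dz": -220,"rx": 0,"ry": 0,"rz": 0,"jaw": 1},
  {"dx": 15,"dy": -80,"dz": -220,"rx": 0,"ry": 0,"rz": 0,"jaw": 1},
])

```text
time: 13.45
position: [0.5174, -0.009, 0.2262]
ee_rot: [[-0.191, 0.982, 0.001], [0.982, 0.191, 0.001], [0.001, 0.001, -1.0]]
force: [0.5, 0.5, -4.8]
opening: 0.544
grip_force: 95.5
```

Call:
drive_tool([
  {"dx": 0,"dy": 0,"dz": 0,"rx": 0,"ry": -0.8,"rz": 0,"jaw": 1},
  {"dx": 0,"dy": 0,"dz": 0,"rx": 0,"ry": -0.8,"rz": 0,"jaw": 1},
  {"dx": 0,"dy": 0,"dz": 0,"rx": 0,"ry": -0.8,"rz": 0,"jaw": 1},
  {"dx": 0,"dy": 0,"dz": 0,"rx": 0,"ry": -0.8,"rz": 0,"jaw": 1},
  {"dx": 0,"dy": 0,"dz": 0,"rx": 0,"ry": -0.8,"rz": 0,"jaw": 1},
  {"dx": 0,"dy": 0,"dz": 0,"rx": 0,"ry": -0.8,"rz": 0,"jaw": 1},
  {"dx": 0,"dy": 0,"dz": 0,"rx": 0,"ry": -0.8,"rz": 0,"jaw": 1},
  {"dx": 0,"dy": 0,"dz": 0,"rx": 0,"ry": -0.8,"rz": 0,"jaw": 1},
])

```text
time: 14.12
position: [0.517, -0.006, 0.2229]
ee_rot: [[-0.141, 0.98, 0.138], [0.678, 0.197, -0.709], [-0.722, -0.006, -0.692]]
force: [0.3, -0.7, -4.6]
opening: 0.545
grip_force: 95.6
```

```bash
python3 -c "
from h import *
st()"
```

```text
t 14.12 p [ 0.517  -0.006   0.2229] F [ 0.3 -0.7 -4.6] op 0.545 g 95.6
[[-0.141, 0.98, 0.138], [0.678, 0.197, -0.709], [-0.722, -0.006, -0.692]] [-1.31  0.63  1.06  2.    0.32  0.94 -0.32]
```

Call:
drive_tool([
  {"dx": -163,"dy": -47,"dz": 170,"rx": 0,"ry": 0,"rz": 0,"jaw": 1},
  {"dx": -163,"dy": -47,"dz": 170,"rx": 0,"ry": 0,"rz": 0,"jaw": 1},
  {"dx": -163,"dy": -47,"dz": 170,"rx": 0,"ry": 0,"rz": 0,"jaw": 1},
  {"dx": -163,"dy": -47,"dz": 170,"rx": 0,"ry": 0,"rz": 0,"jaw": 1},
  {"dx": -163,"dy": -47,"dz": 170,"rx": 0,"ry": 0,"rz": 0,"jaw": 1},
  {"dx": -163,"dy": -47,"dz": 170,"rx": 0,"ry": 0,"rz": 0,"jaw": 1},
  {"dx": -163,"dy": -47,"dz": 170,"rx": 0,"ry": 0,"rz": 0,"jaw": 1},
])

```text
time: 14.7
position: [0.5113, -0.2584, 0.2256]
ee_rot: [[-0.123, 0.984, 0.127], [0.686, 0.177, -0.706], [-0.717, 0.0, -0.697]]
force: [-0.8, -1.1, -4.5]
opening: 0.543
grip_force: 95.4
```

Call:
drive_tool([
  {"dx": 0,"dy": 0,"dz": 0,"rx": 0,"ry": -0.5,"rz": 0,"jaw": 1},
  {"dx": 0,"dy": 0,"dz": 0,"rx": 0,"ry": -0.5,"rz": 0,"jaw": 1},
  {"dx": 0,"dy": 0,"dz": 0,"rx": 0,"ry": -0.5,"rz": 0,"jaw": 1},
  {"dx": 0,"dy": 0,"dz": 0,"rx": 0,"ry": -0.5,"rz": 0,"jaw": 1},
  {"dx": 0,"dy": 0,"dz": 0,"rx": 0,"ry": -0.5,"rz": 0,"jaw": 1},
  {"dx": 0,"dy": 0,"dz": 0,"rx": 0,"ry": -0.5,"rz": 0,"jaw": 1},
])

```text
time: 15.2
position: [0.5165, -0.2493, 0.2217]
ee_rot: [[-0.059, 0.981, 0.184], [0.256, 0.192, -0.947], [-0.965, -0.008, -0.263]]
force: [0.1, -0.0, -4.3]
opening: 0.541
grip_force: 95.8
```

```bash
python3 -c "
from h import *
st();R=np.array([[0,0.982,0.19],[0,0.19,-0.982],[-1,0,0]]);to([520,-280,150],R)"
```

```text
t 15.2 p [ 0.5165 -0.2493  0.2217] F [ 0.1 -0.  -4.3] op 0.541 g 95.8
[[-0.059, 0.981, 0.184], [0.256, 0.192, -0.947], [-0.965, -0.008, -0.263]] [-1.1   1.16  1.29  2.27  0.71  0.36 -0.65]
d [61.1 -1.9 48.5] r [ 0.001 -0.266  0.009]
```

Call:
drive_tool([
  {"dx": 0,"dy": 0,"dz": 0,"rx": 0,"ry": -0.1,"rz": 0.0,"jaw": 1},
  {"dx": 0,"dy": 0,"dz": 0,"rx": 0,"ry": -0.2,"rz": 0.009,"jaw": 1},
  {"dx": 0,"dy": 0,"dz": 0,"rx": 0,"ry": -0.266,"rz": 0.009,"jaw": 1},
  {"dx": 0,"dy": 0,"dz": 0,"rx": 0,"ry": -0.266,"rz": 0.009,"jaw": 1},
  {"dx": 0,"dy": 0,"dz": 0,"rx": 0,"ry": -0.266,"rz": 0.009,"jaw": 1},
])

```text
time: 15.62
position: [0.5164, -0.2506, 0.2244]
ee_rot: [[0.006, 0.982, 0.188], [0.008, 0.187, -0.982], [-1.0, 0.007, -0.007]]
force: [0.3, -1.1, -4.0]
opening: 0.543
grip_force: 95.9
```

```bash
python3 -c "
from h import *
st();R=np.array([[0,0.982,0.19],[0,0.19,-0.982],[-1,0,0]]);to([520,-250,150],R)"
```

```text
t 15.62 p [ 0.5164 -0.2506  0.2244] F [ 0.3 -1.1 -4. ] op 0.543 g 95.9
[[0.006, 0.982, 0.188], [0.008, 0.187, -0.982], [-1.0, 0.007, -0.007]] [-1.13  1.47  1.29  2.26  0.72  0.36 -0.86]
d [74.4  3.1  0.6] r [-0.002 -0.007 -0.007]
```

Call:
drive_tool([
  {"dx": 20,"dy": 0,"dz": 0,"rx": 0,"ry": -0.007,"rz": 0,"jaw": 1},
  {"dx": 35,"dy": 0,"dz": 0,"rx": 0,"ry": -0.007,"rz": 0,"jaw": 1},
  {"dx": 35,"dy": 0,"dz": 0,"rx": 0,"ry": -0.007,"rz": 0,"jaw": 1},
  {"dx": 35,"dy": 0,"dz": 0,"rx": 0,"ry": -0.007,"rz": 0,"jaw": 1},
])

```text
time: 15.95
position: [0.5165, -0.2497, 0.1899]
ee_rot: [[0.009, 0.982, 0.188], [0.003, 0.188, -0.982], [-1.0, 0.01, -0.001]]
force: [-0.7, -0.1, -3.4]
opening: 0.54
grip_force: 95.9
```

Run:
```python
from h import *
st()
look('scene','s2.png')
R=np.array([[0,0.982,0.19],[0,0.19,-0.982],[-1,0,0]]);to([520,-250,148],R)
```

```text
t 15.95 p [ 0.5165 -0.2497  0.1899] F [-0.7 -0.1 -3.4] op 0.54 g 95.9
[[0.009, 0.982, 0.188], [0.003, 0.188, -0.982], [-1.0, 0.01, -0.001]] [-1.12  1.53  1.23  2.25  0.68  0.37 -0.91]
d [42.6  3.2  0.9] r [-0.002 -0.    -0.01 ]
```

View pics/s2.png

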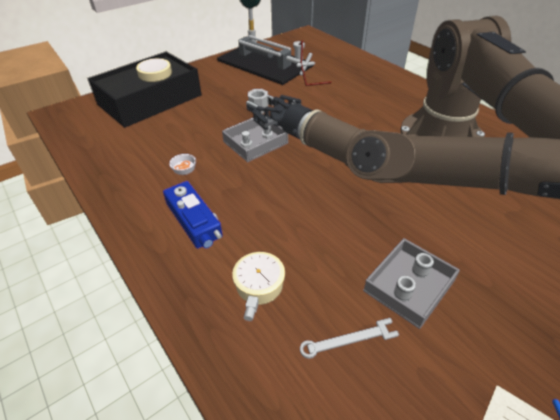

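The cap is hole-up at (258,96), and both bins hold pairs. The arm is clear of everything. Lowering the rest and trimming the level.

Call:
drive_tool([
  {"dx": 15,"dy": 0,"dz": 0,"rx": 0,"ry": 0,"rz": -0.01,"jaw": 1},
  {"dx": 30,"dy": 0,"dz": 0,"rx": 0,"ry": 0,"rz": -0.01,"jaw": 1},
  {"dx": 42,"dy": 0,"dz": 0,"rx": 0,"ry": 0,"rz": -0.01,"jaw": 1},
  {"dx": 42,"dy": 0,"dz": 0,"rx": 0,"ry": 0,"rz": -0.01,"jaw": 1},
  {"dx": 42,"dy": 0,"dz": 0,"rx": 0,"ry": 0,"rz": -0.01,"jaw": 1},
  {"dx": 42,"dy": 0,"dz": 0,"rx": 0,"ry": 0,"rz": -0.01,"jaw": 1},
  {"dx": 42,"dy": 0,"dz": 0,"rx": 0,"ry": 0,"rz": -0.01,"jaw": 1},
])

```text
time: 16.58
position: [0.5165, -0.2498, 0.1487]
ee_rot: [[0.0, 0.982, 0.188], [-0.003, 0.188, -0.982], [-1.0, -0.0, 0.003]]
force: [-0.6, -0.1, -4.7]
opening: 0.544
grip_force: 95.9
```

Run:
```python
from h import *
s=st(); R=np.array([[0,0.982,0.19],[0,0.19,-0.982],[-1,0,0]]);to([520,-250,148],R)
print(np.round(s['joint_velocities'],3))
g=np.array(s['position'])+ -0.019*np.array(s['ee_rot'])[:,2]; print('grasp',g)
for n in('top','scene'):
    c=look(n,n+'3.png'); X=cloud(c)
    k=(np.hypot(X[...,0]-g[0],X[...,1]-g[1])<.022)&(X[...,2]>.13)&(X[...,2]<.2)
    P=X[k]; print(n,len(P),np.round(np.percentile(P[:,2],[2,25,50,75,98]),4))
    q=P[P[:,2]>np.percentile(P[:,2],98)-.006]
    A=np.c_[q[:,:2]-g[:2],np.ones(len(q))]; w=np.linalg.lstsq(A,q[:,2],rcond=None)[0]; print('rim',len(q),q.mean(0),'tilt deg',np.degrees(w[:2]))
```

```text
t 16.58 p [ 0.5165 -0.2498  0.1487] F [-0.6 -0.1 -4.7] op 0.544 g 95.9
[[0.0, 0.982, 0.188], [-0.003, 0.188, -0.982], [-1.0, -0.0, 0.003]] [-1.12  1.59  1.17  2.23  0.64  0.38 -0.95]
d [0.7 3.4 0.9] r [-0.002  0.003  0.   ]
[-0.    -0.003 -0.003 -0.001 -0.001 -0.003 -0.002]
grasp [ 0.51292688 -0.23110901  0.14864405]
top 511 [0.1405 0.146  0.1621 0.1726 0.1753]
rim 212 [ 0.51364704 -0.22873891  0.17294335] tilt deg [ 0.1616985 -0.4004946]
scene 184 [0.1486 0.1602 0.1666 0.172  0.1746]
rim 74 [ 0.51226059 -0.22810831  0.17227845] tilt deg [-0.39566786 -0.3988025 ]
```

The rim is level within 0.5° at z ≈ 0.172 (cap origin about 0.151 m). The hole floor shows about 28 mm below it, and the arm is still. Handing in.

```bash
python3 -c "
from workcell import ctrl
print(ctrl.sign_off())"
```

```text
the job is handed in; nothing more can be done
None
```

The job is handed in: the coupling and the plug each stand upright in the bin with their own kind, and the arm is holding the cap hole-up, level to about 0.5° and still, with its middle about 15 cm above the bench.

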